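# Shut the red water valve under the sliding cover

### The job

Push the white cover of the valve box by its black tab, all the way to the left onto the closed deck, so that the two valve handles are uncovered; then push the red handle round a quarter turn, clockwise, until it is fully shut across its pipe. Push with the fingers only, without pinching the tab or the handle. Leave the blue handle, the sample jars and the scoop as they are, and finish clear of everything with the cover still aside.

Things in the scene. Friction and masses are not known exactly. Their poses are not given: they have to be found in the camera images.
- valve_box: grey box fixed on the bench, 180 (x) x 460 (y) x 80 mm high, turned up to 0.3 rad; origin: centre of underside; -x side faces the robot, +y end is at its left. Two guide rails, 10 mm wide, up to 90 mm high, on its long edges. Open well at y -218 to 0, x -66 to 66 mm, floor 8 mm up; closed deck at y 0 to 230. Behind it two pipe bends, 35 mm high, out to x = 131, y = -155 and -65
- cover (a joint): slide of the flat white cover (150 x 228 x 6 mm, upper face 87 mm above the bench), in m: 0 over the whole well, growing as it slides along the box's +y (left) onto the deck; stop at 0.215. Starts 0 to 0.015. Captive in the rails (cannot lift off), 2.5 N of friction, stays where it is left
- cover_tab (a point): middle of the top edge of the black upright tab on the cover, 105 mm above the bench. The tab is 90 mm long (box x), 14 mm thick (box y) and stands 18 mm above the cover; it moves with the cover. Push its right (-y) face leftwards
- red_lever (a joint): turn of the red valve handle in rad: 0 open (handle along the pipe, pointing to the box's -x, to the robot), stop at 1.571 shut (across the pipe, pointing to the box's +y, left); clockwise from above shuts. Starts 0 to 0.3. Stays where it is left, 0.1 N m of friction
- red_pivot (a point): on the upright turning axis of the red handle, at the handle's upper face, 72 mm above the bench (8 mm below the well's rim). Two valves stand in the well 90 mm apart, pivots at box x = 25 mm, y = -155 and -65 mm; red may be at either place
- red_tip (a point): middle of the red handle's outer end, at its upper face, 56 mm from the pivot. The handle is a straight bar 14 mm wide, 20 mm tall (52 to 72 mm above the bench), with a round hub of 28 mm diameter on the pivot
- blue_lever (a joint): the same for the blue valve handle, which must stay as it is (open, 0 to 0.15)
- blue_pivot (a point): as red_pivot, for the blue handle
- blue_tip (a point): as red_tip, for the blue handle
- jar_a: closed cylindrical cream-white sample jar with a white screw lid (behind the box's left part), about 66 mm diameter, 105 mm tall, loose, standing upright; origin at the centre of its underside, z up its axis. Bystander: leave it standing where it is
- jar_b: closed cylindrical cream-white sample jar with a white screw lid (behind the box's left part), about 66 mm diameter, 105 mm tall, loose, standing upright; origin at the centre of its underside, z up its axis. Bystander: leave it standing where it is
- jar_c: closed cylindrical cream-white sample jar with a white screw lid (off the box's right end), about 66 mm diameter, 105 mm tall, loose, standing upright; origin at the centre of its underside, z up its axis. Bystander: leave it standing where it is
- scoop: spoon-like sample scoop, steel bowl and wooden handle, 170 mm long, lying on the bench in front of the box's left part, loose; origin near its middle, x along it. Bystander: leave it lying where it is

How it is judged (in metres and radians):
On the way, in this order (a step that is already met when the one before it is completed fails the run):
1. the cover is pushed aside (0.195 m or more of 0.215) with the red handle not yet shut (value of joint cover above 0.195 m and value of joint red_lever below 1 rad), for 0.2 s.
2. the red handle is pushed shut (value of joint red_lever above 1.45 rad), for 0.2 s.
At the end, for the whole second after the job is handed in: cover within 20 mm of its left stop (joint above 0.195 m), red handle within 0.12 rad of its shut stop (above 1.45 rad), blue handle's tip within 12 mm of its start, jars upright (0.2 rad) and jars and scoop within 30 mm of where they stood (value of joint cover above 0.195 m and value of joint red_lever above 1.45 rad and distance of blue_tip from where it was at the start of the episode below 0.012 m and distance of each of jar_a, jar_b, jar_c, scoop from where it was at the start of the episode below 0.03 m and angle between each of jar_a, jar_b, jar_c's own z axis and vertical below 0.2 rad); the robot touches nothing.
It fails at once if the blue handle's tip is moved by more than 12 mm (not (distance of blue_tip from where it was at the start of the episode below 0.012 m)).
It fails at once if a jar or the scoop is lifted or shifted by more than 30 mm (distance of any of jar_a, jar_b, jar_c, scoop from where it was at the start of the episode above 0.03 m).
It fails at once if the cover's tab is pinched (fingers press on both of its faces at once) (contact force between the fingers and cover_c1 above 3 N and contact force between the fingers and cover_c2 above 3 N).
It fails at once if the red handle is pinched (fingers press on both of its sides at once) (contact force between the fingers and red_lever_c0 above 3 N and contact force between the fingers and red_lever_c1 above 3 N).
It also fails if it takes over 45 s, if anything falls off the work surface, if the arm or the gripper's body presses on something with over 40 N, if the wrist force passes 120 N, or if a joint passes its speed limit or range.

### The arm

A 6-joint arm with a two-finger parallel gripper is mounted at the origin on the work surface. World frame = base frame: x ahead of the robot, y to its left, z up, the work surface at z = 0. Lengths are in mm, angles in rad, forces in N, time in s.
With the tool pointing down it reaches from about 275 to 750 mm from the base axis. Payload 10.2 kg.
Tool frame: the origin (TCP) lies on the centre line of the jaws, within the pads' length; the fingertips stand 17 mm ahead of it and the grasp point (between the pads) lies 2 mm behind it (ctrl.tip_extent is the distance from the TCP to the fingertips, in mm); z points along the fingers, y is the line along which they close (so a half turn about z gives the same grasp; the last joint's range is limited). The gripper opens to 85 mm and grips with 20 to 120 N. Pads are 22 mm wide; open, the fingers measure 114 mm over their backs; the gripper's body (76 mm by 85 mm) begins 54 mm behind the grasp point. The pads swing forward as they close: fully open they stand 13 mm farther back than shut.
Start: joints at [-1.567, 0.313, 1.498, -0, 1.331, -0.223], TCP at [118.038, -511.565, 248.294] pointing down, gripper open.
Joint ranges: [-2.94, 2.94], [-0.97, 2.17], [0.19, 2.56], [-1.23, 4.37], [0.02, 3.11], [-2.88, 2.88]. Speed limits (rad/s): [2.39, 2.39, 3.01, 3.14, 3.14, 3.14].

### API

Orientations are given as a unit quaternion [w, x, y, z].
In Python, from rig import sensors, capture, ctrl, cut_out, place_of gives the robot as it stands.
- The arm moves only by the shell command python3 -m jog 'ROWS' [FORCE]. ROWS is JSON, a list of rows, each a list of 3 entries, a list of its own where there are three numbers: the shift along the world's x, y, z in mm, then the turn, a rotation vector about the world's x, y, z in degrees, then the closure, from 0 (fully open) to 1 (shut). A call has exactly 8 rows; each row is the pose to reach, as a shift and turn from the pose commanded when the call began; what a row does not reach only later rows make up. A row lasts 1/12 s, in which the tool goes at most 41.7 mm and 7.16 degrees, less where a joint would pass 70% of its speed; a pose out of reach is approached as far as the arm can. A call with a gripper value outside its range is refused whole. The fingers move at their own pace and stop on an object; FORCE is the grip in N (left out, the last holds). Time passes only in rows, so rows that repeat a pose let the fingers close, or fill a call up. It gives the time, the measured TCP pose, the force and the opening at its end, in the units of the state.
- sensors.sense(): the state, without advancing time (a new reading comes with each control period).
- capture(name): name is "scene" or "side" or "wrist"; returns a dict with "color" (400x640x3 uint8, blue, green, red), "z_map" (400x640 float32, mm along the optical axis (not along the pixel's ray), 0 where there is no reading), "camera_matrix" (3x3 intrinsics, pixels), "R" (3x3) and "t" (3): a world point X has camera coordinates R X + t. Camera axes: x right, y down, z forward; pixel columns grow to the right and rows downward; lengths in mm; the calibration is good to about 2 mm. A picture is of the moment at which its call begins.
- ctrl.finish_job(): hands the job in, once; it reports no verdict.
Trained networks look in a picture, given as the dict that the camera call returned (one of the last four; its "shot" number tells which), for a name from the list of things; names that differ only in an ending like _2 or _b are one class to them, and where a whole thing is asked for, a point or a joint stands for the part that bears it (a point fixed in the world has none). Each returns a list of dicts, best first, with "p" (0 to 1); they miss things now and then, are a little off and sometimes report something else, mostly with a low value. They report only what shows in the picture. A call takes as long as a camera call.
- cut_out(picture, query): "region" (400x640 bool, what is visible of it) and "box" ([left, top, right, bottom] in pixels, round what is visible of it).
- place_of(picture, query): "centre" ([row, column] in pixels: a listed point, or the origin of a listed thing).
The state is a dict: "time_s": time; "joints": joint angles; "dq": joint speeds; "tau": joint torques, N m; "eef_pos": TCP position; "ee_rot": TCP orientation; "force": force on the tool from outside, world axes, zero at the start; "wrist_torque": the same for the moment, N m; "grip_width": opening from 0.0 (shut) to 1.0 (fully open).
Only numpy, scipy, OpenCV 4.12 (cv2) and the standard library are available. Lean on these libraries where they do the work, as an engineer would, in place of code of your own. Each camera call takes 0.05 s, during which the arm holds its last target. There are 200 camera calls.

## Working session

There is one attempt and no reset: what is moved stays moved. The work goes in short steps, Python scripts to look and compute and a shell command to move; the robot and the scene stay as the last step left them, time stands still between calls to the robot, and variables do not carry over. Pictures are saved under pics/ and viewed, on a budget of 10 in all, crops included, one or two more only if the job needs it, and the job is handed in when it is done.

```bash
mkdir -p pics; cat > h.py <<'E'
import numpy as np, cv2
from rig import sensors, capture, ctrl, cut_out, place_of
def ray(p,rc,z):
    K,R,t=p["camera_matrix"],np.array(p["R"]),np.array(p["t"])
    d=R.T@np.linalg.inv(K)@np.array([rc[1],rc[0],1.]); o=-R.T@t
    return o+d*(z-o[2])/d[2]
def cloud(p,m):
    K,R,t=p["camera_matrix"],np.array(p["R"]),np.array(p["t"])
    r,c=np.nonzero(m&(p["z_map"]>0)); z=p["z_map"][r,c]
    P=np.linalg.inv(K)@np.vstack([c*z,r*z,z])
    return (R.T@(P-t[:,None])).T
E
python3 - <<'E'
from h import *
s=sensors.sense();print(s["eef_pos"],s["ee_rot"],s["time_s"],s["grip_width"],ctrl.tip_extent)
ims=[]
for n in ["scene","side"]:
    p=capture(n);ims.append(p["color"])
    for q,z in [("cover_tab",105),("valve_box",0),("jar_a",0),("scoop",5)]:
        for d in place_of(p,q)[:3]:
            print(n,q,round(d["p"],2),np.round(d["centre"]),ray(p,d["centre"],z).round())
    for q in ["cover","cover_tab","valve_box"]:
        for d in cut_out(p,q)[:1]:
            P=cloud(p,d["region"]);print(n,q,round(d["p"],2),d["box"],len(P),np.median(P,0).round(1))
            if q=="cover":
                T=P[abs(P[:,2]-87)<4]; 
                if len(T)>50: print(" rect",cv2.minAreaRect(T[:,:2].astype(np.float32)))
            if q=="valve_box":
                print(" rect",cv2.minAreaRect(P[P[:,2]>70][:,:2].astype(np.float32)))
    cv2.imwrite(f"pics/{n}0.png",p["color"])
E
```

```text
[ 118.01705111 -511.31020404  247.72787976] [-6.72316036e-04  9.93580881e-01  1.13121950e-01  7.19286925e-05] 0.0 0.9978637950110194 17.0
scene cover_tab 0.66 [208. 286.] [ 542. -115.  105.]
scene valve_box 0.68 [192. 330.] [544.  53.   0.]
scene valve_box 0.54 [151. 305.] [398. 121.   0.]
scene jar_a 0.97 [218. 389.] [709.  83.   0.]
scene jar_a 0.9 [294. 252.] [ 588. -290.    0.]
scene jar_a 0.65 [188. 440.] [761. 249.   0.]
scene scoop 0.65 [154. 307.] [413. 111.   5.]
scene cover 0.59 [246.5, 160.8, 357.7, 249.8] 4955 [551.3 -70.9  87.9]
 rect ((546.3067016601562, -62.99516296386719), (230.3847198486328, 152.48081970214844), 86.88665771484375)
scene cover_tab 0.59 [248.7, 158.9, 358.1, 249.2] 5108 [551.2 -71.2  87.9]
scene valve_box 0.87 [240.2, 110.2, 419.5, 270.0] 13723 [572.3  -2.9  83.5]
 rect ((553.50634765625, 49.547943115234375), (463.9110107421875, 182.5960693359375), 86.67243957519531)
side cover_tab 0.59 [176. 333.] [ 546. -116.  105.]
side valve_box 0.92 [248. 304.] [551.  40.   0.]
side jar_a 0.87 [166. 346.] [ 581. -290.    0.]
side jar_a 0.72 [284. 178.] [755. 250.   0.]
side jar_a 0.56 [238. 237.] [715.  82.   0.]
side scoop 0.73 [166. 344.] [ 585. -287.    5.]
side scoop 0.68 [292. 350.] [403. 110.   5.]
side scoop 0.59 [177. 335.] [ 589. -226.    5.]
side cover 0.68 [273.7, 162.1, 373.0, 237.0] 4169 [542.4 -48.   86.1]
 rect ((546.6098022460938, -62.695159912109375), (231.19407653808594, 151.86534118652344), 86.99767303466797)
side cover_tab 0.93 [273.8, 163.7, 371.4, 238.7] 4182 [542.3 -48.1  86.1]
side valve_box 0.83 [199.8, 157.4, 376.9, 344.6] 16687 [538.7 123.9  79.8]
 rect ((552.8431396484375, 49.1114501953125), (461.0646667480469, 181.54237365722656), 86.69296264648438)
```

View pics/scene0.png

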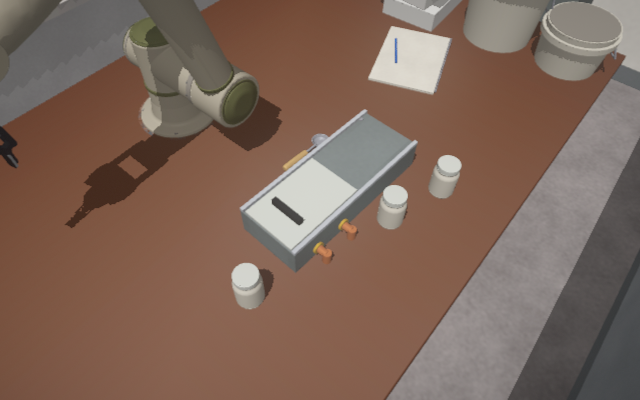

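```bash
python3 - <<'E'
from h import *
# tab measured from depth: points 95..110 high near it
for n in ["scene","side"]:
    p=capture(n); P=cloud(p,np.ones((400,640),bool))
    m=(P[:,2]>97)&(P[:,2]<109)&(abs(P[:,0]-545)<90)&(abs(P[:,1]+115)<40)
    T=P[m][:,:2].astype(np.float32); print(n,len(T),cv2.minAreaRect(T), np.median(P[m],0))
E
```

```text
scene 262 ((544.7356567382812, -112.79541778564453), (17.8603572845459, 90.93765258789062), 87.19047546386719) [ 546.12868232 -115.01207808  105.18836975]
side 209 ((544.1332397460938, -114.13957214355469), (19.954633712768555, 91.89288330078125), 86.88850402832031) [ 542.13113216 -110.5437924   103.34244804]
```

The picture shows the cover over the right half of the box with its tab at px (288,210). Jars are at (248,285), (392,207) and (446,177), and the scoop is in front at (305,150). The depth data agrees: tab centre about (544,-114), box yaw about -3.2°.

```bash
python3 -m jog '[[[30,25,0],[0,0,-2],1],[[60,50,0],[0,0,-4],1],[[90,75,0],[0,0,-6],1],[[120,100,0],[0,0,-8],1],[[150,125,0],[0,0,-10],1],[[180,150,0],[0,0,-12],1],[[210,175,0],[0,0,-14],1],[[240,200,0],[0,0,-16],1]]' 20
python3 -m jog '[[[30,25,0],[0,0,0],1],[[60,50,0],[0,0,0],1],[[90,75,0],[0,0,0],1],[[120,100,0],[0,0,0],1],[[150,125,0],[0,0,0],1],[[180,153,0],[0,0,0],1],[[183,155,0],[0,0,0],1],[[183,155,0],[0,0,0],1]]'
python3 -m jog '[[[0,0,-30],[0,0,0],1],[[0,0,-60],[0,0,0],1],[[0,0,-85],[0,0,0],1],[[0,0,-105],[0,0,0],1],[[0,0,-120],[0,0,0],1],[[0,0,-130],[0,0,0],1],[[0,0,-136],[0,0,0],1],[[0,0,-136],[0,0,0],1]]'
python3 - <<'E'
from h import *
p=capture("side");cv2.imwrite("pics/s1.png",cv2.resize(p["color"][100:300,180:500],(800,500)))
s=sensors.sense();print(s["eef_pos"],s["ee_rot"],s["force"],s["joints"],s["grip_width"])
E
```

```text
time_s: 1.57
eef_pos: [359.2, -310.1, 248.5]
ee_rot: [0.0, 1.0, -0.027, 0.0]
force: [0.8, -1.2, -0.7]
grip_width: 0.004
time_s: 2.23
eef_pos: [542.0, -155.0, 247.8]
ee_rot: [-0.0, 1.0, -0.025, -0.0]
force: [0.1, -1.2, 0.2]
grip_width: 0.002
time_s: 2.9
eef_pos: [540.4, -157.0, 111.7]
ee_rot: [-0.0, 1.0, -0.027, -0.001]
force: [0.3, 0.5, -0.5]
grip_width: 0.001
[ 540.8789161  -157.06704848  112.59165781] [ 6.21481563e-05  9.99647610e-01 -2.65452006e-02  5.80529803e-05] [ 1.09376419 -0.61385218  0.88433907] [-4.90580077e-01  5.33741404e-01  1.54758599e+00 -6.78451370e-05
  1.06010581e+00  1.13334604e+00] -0.0028578992380851845
```

View pics/s1.png

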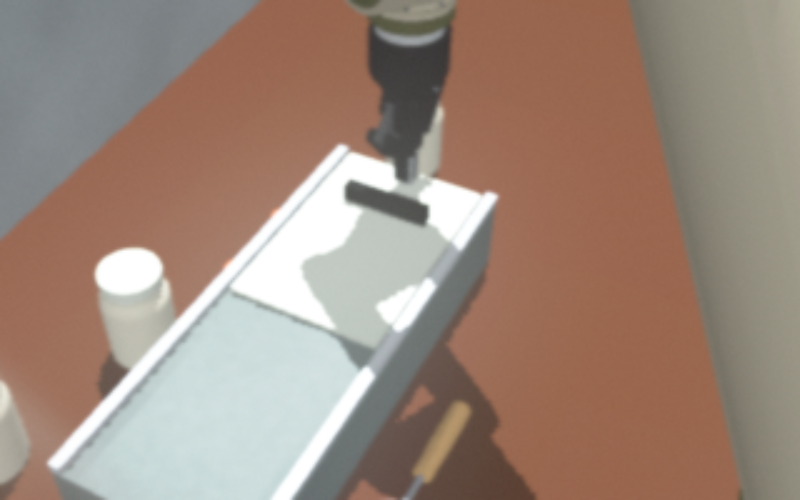

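The fingertips are just right of the tab, at (405,165) against the tab's (387,203), and between the cover and the tab top in height. I'll push now.

```bash
python3 -m jog '[[[1,10,0],[0,0,0],1],[[1,18,0],[0,0,0],1],[[2,30,0],[0,0,0],1],[[3,48,0],[0,0,0],1],[[4,66,0],[0,0,0],1],[[5,84,0],[0,0,0],1],[[6,102,0],[0,0,0],1],[[7,120,0],[0,0,0],1]]'
python3 -m jog '[[[1,18,0],[0,0,0],1],[[2,36,0],[0,0,0],1],[[3,54,0],[0,0,0],1],[[4,72,0],[0,0,0],1],[[5,86,0],[0,0,0],1],[[6,98,0],[0,0,0],1],[[6,106,0],[0,0,0],1],[[6,110,0],[0,0,0],1]]'
python3 -m jog '[[[0,2,0],[0,0,0],1],[[0,4,0],[0,0,0],1],[[0,5,0],[0,0,0],1],[[0,6,0],[0,0,0],1],[[0,7,0],[0,0,0],1],[[0,8,0],[0,0,0],1],[[0,8,0],[0,0,0],1],[[0,8,0],[0,0,0],1]]'
```

```text
time_s: 3.62
eef_pos: [548.3, -35.2, 113.1]
ee_rot: [0.001, 1.0, -0.026, 0.001]
force: [0.5, -4.2, 1.3]
grip_width: 0.001
time_s: 4.28
eef_pos: [554.4, 74.6, 112.9]
ee_rot: [0.0, 1.0, -0.026, 0.001]
force: [1.1, -3.0, 3.2]
grip_width: 0.001
time_s: 4.95
eef_pos: [554.3, 79.4, 112.5]
ee_rot: [0.002, 1.0, -0.026, 0.0]
force: [0.4, -13.0, 4.4]
grip_width: 0.002
```

It reached the stop: y is 79.4 as predicted, with 13 N. Next I back off, rise, and look at the valves.

```bash
python3 -m jog '[[[0,-12,0],[0,0,0],1],[[0,-24,0],[0,0,0],1],[[0,-30,20],[0,0,0],1],[[-10,-40,55],[0,0,0],1],[[-25,-60,90],[0,0,0],1],[[-40,-85,120],[0,0,0],1],[[-50,-105,130],[0,0,0],1],[[-50,-110,130],[0,0,0],1]]'
python3 - <<'E'
from h import *
print(sensors.sense()["eef_pos"])
for n in ["wrist","scene","side"]:
    p=capture(n);
    for q,z in [("cover_tab",105),("red_pivot",72),("red_tip",72),("blue_pivot",72),("blue_tip",72)]:
        for d in place_of(p,q)[:1]:
            print(n,q,round(d["p"],2),np.round(d["centre"]),ray(p,d["centre"],z).round())
    if n!="wrist":
        P=cloud(p,np.ones((400,640),bool))
        m=(P[:,2]>97)&(P[:,2]<109)&(abs(P[:,0]-555)<60)&(abs(P[:,1]-100)<40)
        print("tab",cv2.minAreaRect(P[m][:,:2].astype(np.float32)))
    if n=="wrist":cv2.imwrite("pics/w2.png",p["color"])
    else: cv2.imwrite(f"pics/{n}2.png",cv2.resize(p["color"][100:300,180:500],(800,500)))
E
```

```text
time_s: 5.62
eef_pos: [503.3, -31.4, 245.0]
ee_rot: [0.0, 1.0, -0.028, 0.002]
force: [-0.3, 0.4, 0.2]
grip_width: -0.0
[503.32761421 -31.35300345 244.95380776]
wrist red_pivot 0.61 [107. 401.] [ 567. -109.   72.]
wrist red_tip 0.75 [161. 377.] [517. -86.  72.]
wrist blue_pivot 0.79 [109. 302.] [570. -17.  72.]
wrist blue_tip 0.74 [167. 300.] [516. -10.  72.]
scene cover_tab 0.72 [158. 348.] [558. 101. 105.]
scene red_pivot 0.9 [220. 298.] [ 569. -103.   72.]
scene red_tip 0.8 [207. 288.] [526. -92.  72.]
scene blue_pivot 0.97 [199. 324.] [578. -17.  72.]
scene blue_tip 0.82 [187. 308.] [524. -14.  72.]
tab ((556.8213500976562, 99.79540252685547), (18.84113121032715, 91.13343811035156), 88.0443115234375)
side cover_tab 0.79 [234. 289.] [554.  96. 105.]
side red_pivot 0.85 [187. 325.] [ 565. -107.   72.]
side red_tip 0.49 [193. 340.] [ 521. -103.   72.]
side blue_pivot 0.7 [205. 308.] [573. -30.  72.]
side blue_tip 0.71 [216. 324.] [523. -11.  72.]
tab ((555.9939575195312, 100.08238220214844), (17.487586975097656, 90.4825210571289), 85.9300765991211)
```

View pics/w2.png

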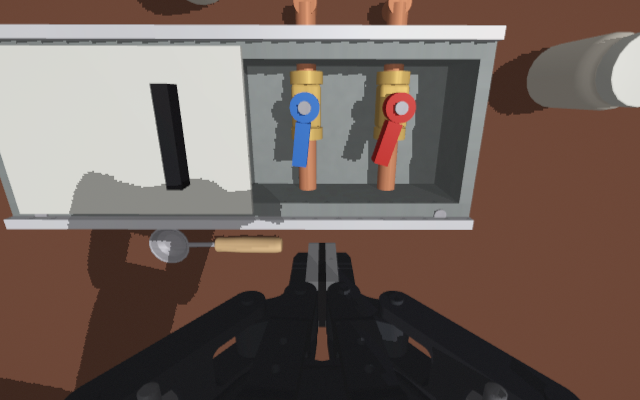

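The wrist view shows both handles uncovered: red at the right valve (pivot px (401,107), tip (385,160)), blue at the left (303,107). Red is turned about 0.33 rad. The red pivot is near (569,-107), which matches the box model, and the cover travel is about 0.214. Now I go down right of the red handle.

```bash
python3 -m jog '[[[3,-30,0],[0,0,0],1],[[6,-65,0],[0,0,0],1],[[9,-95,0],[0,0,0],1],[[9,-99,-30],[0,0,0],1],[[9,-99,-65],[0,0,0],1],[[9,-99,-100],[0,0,0],1],[[9,-99,-130],[0,0,0],1],[[9,-99,-130],[0,0,0],1]]'
python3 - <<'E'
from h import *
s=sensors.sense();print(s["eef_pos"])
p=capture("wrist");a=p["color"][60:360,220:540]
p=capture("scene");b=p["color"][140:290,220:380]
cv2.imwrite("pics/c3.png",np.hstack([cv2.resize(a,(400,375)),cv2.resize(b,(400,375))]))
E
```

```text
time_s: 7.18
eef_pos: [510.4, -126.5, 107.2]
ee_rot: [-0.002, 1.0, -0.026, -0.004]
force: [-0.5, -0.0, -1.5]
grip_width: -0.001
[ 510.42544507 -126.49250812  107.22805995]
```

View pics/c3.png

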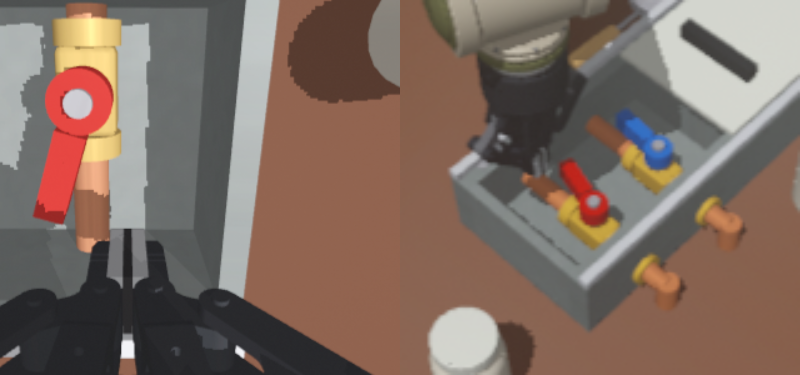

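The fingers sit over the gap to the right of the red handle, and the path down is clear. I'll descend gently and watch the force.

```bash
python3 -m jog '[[[0,-2,-6],[0,0,0],1],[[0,-2,-12],[0,0,0],1],[[0,-2,-18],[0,0,0],1],[[0,-2,-24],[0,0,0],1],[[0,-2,-29],[0,0,0],1],[[0,-2,-33],[0,0,0],1],[[0,-2,-37],[0,0,0],1],[[0,-2,-37],[0,0,0],1]]'
python3 - <<'E'
from h import *
s=sensors.sense();print(s["eef_pos"],s["force"])
p=capture("wrist");a=p["color"][60:360,220:540]
p=capture("scene");b=p["color"][140:290,220:380]
cv2.imwrite("pics/c4.png",np.hstack([cv2.resize(a,(400,375)),cv2.resize(b,(400,375))]))
E
```

```text
time_s: 7.95
eef_pos: [512.7, -129.4, 74.5]
ee_rot: [-0.0, 1.0, -0.026, -0.001]
force: [0.1, -0.2, 0.2]
grip_width: -0.001
[ 512.73623344 -129.41275101   74.49475744] [ 0.09491609 -0.21501001  0.16698023]
```

View pics/c4.png

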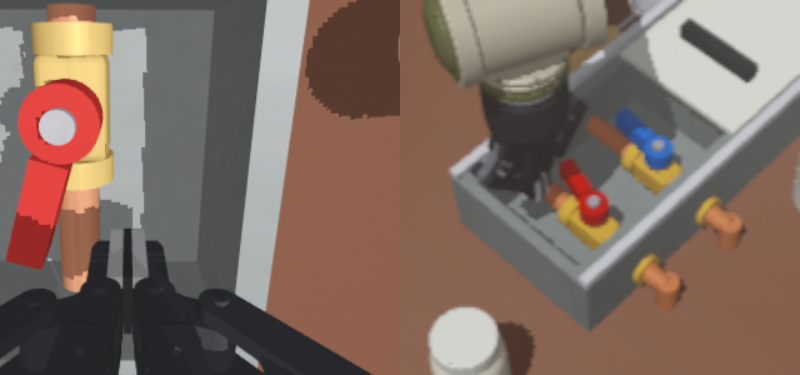

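Free in the well with zero force. Now the arc push.

```bash
python3 -m jog '[[[0,8,0],[0,0,0],1],[[-1,16,0],[0,0,0],1],[[1,24,0],[0,0,0],1],[[4,31,0],[0,0,0],1],[[9,39,0],[0,0,0],1],[[15,45,0],[0,0,0],1],[[21,50,0],[0,0,0],1],[[23,51,0],[0,0,0],1]]'
python3 -m jog '[[[4,1,0],[0,0,0],1],[[8,2,0],[0,0,0],1],[[12,3,0],[0,0,0],1],[[16,4,0],[0,0,0],1],[[18,4,0],[0,0,0],1],[[20,5,0],[0,0,0],1],[[22,5,0],[0,0,0],1],[[22,5,0],[0,0,0],1]]'
python3 - <<'E'
from h import *
s=sensors.sense();print(s["eef_pos"],s["force"])
p=capture("wrist");a=p["color"][60:360,160:480]
p=capture("scene");b=p["color"][140:290,220:380]
cv2.imwrite("pics/c5.png",np.hstack([cv2.resize(a,(400,375)),cv2.resize(b,(400,375))]))
E
```

```text
time_s: 8.72
eef_pos: [536.7, -77.5, 75.2]
ee_rot: [-0.0, 1.0, -0.026, -0.0]
force: [-2.6, 0.0, 1.7]
grip_width: -0.001
time_s: 9.38
eef_pos: [553.3, -73.9, 74.7]
ee_rot: [-0.0, 1.0, -0.026, -0.007]
force: [-33.4, -3.5, 17.3]
grip_width: -0.004
[553.29254069 -73.87625197  74.68217006] [-33.35887474  -3.53346007  17.3303363 ]
```

View pics/c5.png

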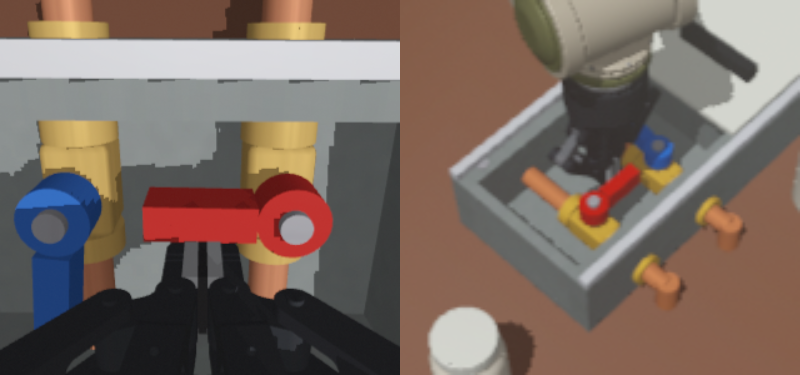

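The handle is fully across, parallel to the rail and against its stop at 33 N. Backing off, then straight up.

```bash
python3 -m jog '[[[-8,0,0],[0,0,0],1],[[-18,-2,0],[0,0,0],1],[[-24,-3,5],[0,0,0],1],[[-25,-3,30],[0,0,0],1],[[-25,-3,65],[0,0,0],1],[[-30,-3,100],[0,0,0],1],[[-40,-3,135],[0,0,0],1],[[-50,-3,170],[0,0,0],1]]'
python3 -m jog '[[[-5,0,10],[0,0,0],1],[[-5,0,10],[0,0,0],1],[[-5,0,10],[0,0,0],1],[[-5,0,10],[0,0,0],1],[[-5,0,10],[0,0,0],1],[[-5,0,10],[0,0,0],1],[[-5,0,10],[0,0,0],1],[[-5,0,10],[0,0,0],1]]'
python3 - <<'E'
from h import *
for n in ["wrist","scene","side"]:
    p=capture(n)
    for q,z in [("cover_tab",105),("red_pivot",72),("red_tip",72),("blue_pivot",72),("blue_tip",72)]:
        for d in place_of(p,q)[:1]: print(n,q,round(d["p"],2),ray(p,d["centre"],z).round())
    for d in place_of(p,"jar_a")[:3]: print(n,"jar",round(d["p"],2),ray(p,d["centre"],0).round())
    for d in place_of(p,"scoop")[:1]: print(n,"scoop",round(d["p"],2),ray(p,d["centre"],5).round())
    if n=="wrist":cv2.imwrite("pics/w6.png",p["color"])
E
```

```text
time_s: 10.15
eef_pos: [508.1, -76.7, 247.7]
ee_rot: [0.0, 1.0, -0.026, 0.001]
force: [0.1, 0.2, 0.2]
grip_width: 0.001
time_s: 10.82
eef_pos: [503.1, -76.5, 254.7]
ee_rot: [-0.0, 1.0, -0.026, -0.0]
force: [0.2, 0.1, 0.8]
grip_width: -0.001
wrist cover_tab 0.6 [553.  98. 105.]
wrist red_pivot 0.93 [ 567. -107.   72.]
wrist red_tip 0.78 [572. -51.  72.]
wrist blue_tip 0.8 [518.  -7.  72.]
wrist jar 0.72 [ 587. -295.    0.]
wrist scoop 0.84 [412. 108.   5.]
scene cover_tab 0.61 [555. 100. 105.]
scene red_pivot 0.94 [ 573. -105.   72.]
scene red_tip 0.67 [578. -54.  72.]
scene blue_pivot 0.63 [574. -22.  72.]
scene blue_tip 0.53 [523.  -7.  72.]
scene jar 0.83 [ 588. -294.    0.]
scene jar 0.65 [758. 249.   0.]
scene jar 0.55 [712.  93.   0.]
scene scoop 0.52 [405. 115.   5.]
side cover_tab 0.87 [554. 102. 105.]
side red_pivot 0.97 [ 568. -110.   72.]
side red_tip 0.74 [572. -56.  72.]
side blue_pivot 0.8 [571. -16.  72.]
side blue_tip 0.65 [527. -15.  72.]
side jar 0.98 [701.  89.   0.]
side jar 0.81 [ 590. -303.    0.]
side jar 0.59 [757. 249.   0.]
side scoop 0.61 [407. 103.   5.]
```

View pics/w6.png

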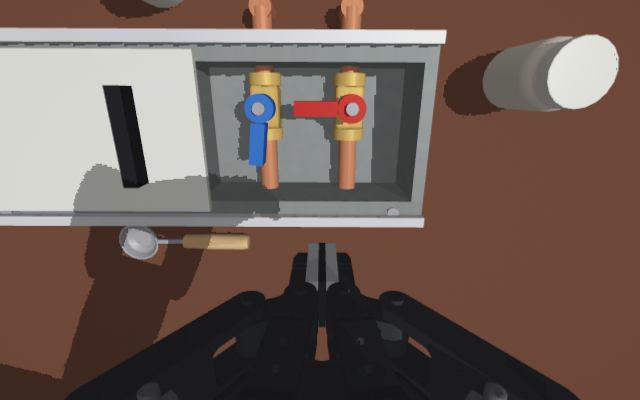

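The final view shows red straight across at (295–352,108), blue unchanged, the cover aside and the gripper clear.

```bash
python3 -c "
from rig import ctrl; print(ctrl.finish_job())"
```

```text
the job is handed in; nothing more can be done
None
```

The cover is pushed aside to its left stop and the red handle is fully shut. I handed the job in at about 11 s; no verdict was reported.

- **Cover:** I pushed it with closed fingers on the tab's right face until it met the stop at 13 N. The tab had moved about 0.214 m by the depth images, and the final camera check found it still there.
- **Red handle:** I pushed it round from its right side until it met the stop at 33 N. The final wrist view puts its tip about 56 mm straight along the box's left direction from the pivot, which is shut to within measurement error.
- **Blue handle, jars and scoop:** The final wrist picture shows the blue handle unchanged. The network estimates before and after differ by up to about 5 mm for the blue tip, mostly within 10 mm for jars and scoop, and 13–16 mm for jar_c in the side view. I put these down to network scatter, since I felt no unexpected contact force.
- **Finish:** The gripper is clear of everything, at a height of about 255 mm, with no contact force.

No check failed.

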